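# Load the last tubing clamp and shut the lane gate

## Robot

A 6-joint arm with a two-finger parallel gripper is mounted at the origin on the work surface. World frame = base frame: x ahead of the robot, y to its left, z up, the work surface at z = 0. Lengths are in m, angles in rad, forces in N, time in s.
With the tool pointing down it reaches from about 0.275 to 0.85 m from the base axis. Payload 5.2 kg.
Tool frame: the origin (TCP) lies midway between the tips of the shut fingers; the grasp point (between the pads) lies 19 mm behind it; z points along the fingers, y is the line along which they close (so a half turn about z gives the same grasp; the last joint's range is limited). The gripper opens to 85 mm and grips with 20 to 120 N. Pads are 22 mm wide; open, the fingers measure 114 mm over their backs; the gripper's body (76 mm by 85 mm) begins 54 mm behind the grasp point. The pads swing forward as they close: fully open they stand 13 mm farther back than shut.
Start: joints at [0.951, 0.259, 1.535, -0, 1.348, -0.203], TCP at [0.223, 0.503, 0.231] pointing down, gripper open.
Joint ranges: [-3.14, 3.14], [-0.91, 2.08], [0.19, 2.58], [-1.22, 4.36], [0.22, 2.71], [-3.12, 3.12]. Speed limits (rad/s): [2.57, 2.57, 3.14, 3.14, 3.14, 3.14].

## Interface

Orientations are given as a 3x3 rotation matrix whose columns are the frame's x, y, z axes.
In Python, from bench import bot gives the robot as it stands.
- The arm moves only by the shell command python3 -m handwheel 'ROWS' [FORCE]. ROWS is JSON, one flat list of numbers, 7 for each row, row after row: the opening, from 0 (shut) to 1 (fully open), then the shift along the world's x, y, z in mm, then the turn, a rotation vector about the world's x, y, z in rad. In form: [fingers, dx, dy, dz, ax, ay, az, fingers, dx, dy, dz, ax, ay, az, ...]. A call has 1 to 12 rows; each row shifts and turns the commanded pose from where the row before left it; what a row does not reach is not made up. A row lasts 1/10 s, in which the tool goes at most 50 mm and 8.59 degrees, less where a joint would pass 70% of its speed; a pose out of reach is approached as far as the arm can. A call is refused whole if a number of a shift passes 50 or a number of a turn 0.15, either way. A call with a gripper value outside its range is refused whole. The fingers move at their own pace and stop on an object; FORCE is the grip in N (left out, the last holds). Time passes only in rows, so rows that do not move let the fingers close. It gives the time, the measured TCP pose, the force, the opening and the grip force at its end, in the units of the state.
- bot.get_obs(): the state, without advancing time (a new reading comes with each control period).
- bot.get_image(name): name is "scene" or "side" or "wrist"; returns (picture, depth): 400x640x3 uint8, red, green, blue; 400x640 float32, m along the optical axis (not along the pixel's ray), 0 where there is no reading.
- bot.camera_model(name): a dict with "fx", "fy", "cx", "cy" (pixels), "R" (3x3) and "t" (3): a world point X has camera coordinates R X + t. Camera axes: x right, y down, z forward; pixel columns grow to the right and rows downward; lengths in m; the calibration is good to about 2 mm. The wrist camera is an equidistant fisheye: a pixel r from the principal point sees the ray r / f radians off the axis. A picture is of the moment at which its call begins: read the wrist's pose just before it. camera_model takes no time and is no camera call; for the wrist camera it gives the pose at the moment of the call.
- bot.close_job(): hands the job in; it is judged then, once.
The state is a dict: "t": time; "joints": joint angles; "qvel": joint speeds; "joint_efforts": joint torques, N m; "ee_pos": TCP position; "orientation": TCP orientation; "ft_force": force on the tool from outside, world axes, zero at the start; "moment": the same for the moment, N m; "width": finger opening in m; "grasp_force": force on a finger pad.
Only numpy, scipy, OpenCV 4.12 (cv2) and the standard library are available. Lean on these libraries where they do the work, as an engineer would, in place of code of your own. Each camera call takes 0.05 s, during which the arm holds its last target. There are 200 camera calls.

## Task

Finish loading the sorting lane: lift the last blue clamp out of its white drying cradle by its two ends, stand it upright on the bare worktop and let go, then take it again across its narrow middle and set it down (do not drop it) on the lane floor, crosswise like the three clamps already there, in the free space between them and the gate. Then swing the orange gate fully shut behind it and let go; leave the three loaded clamps, the hemostat, the kidney dish and the connector where they are.

Things in the scene. Friction and masses are not known exactly. Their poses are not given: they have to be found in the camera images.
- clamp_d: the last blue tubing clamp, the one in the cradle, 25 g or so: 60 mm long (its x), 18 mm wide (its y), 24 mm high (its z), a flat-sided closed loop; origin at the centre of its underside. It starts upright in the cradle. Either end may face either way.
- cradle: white drying cradle, fixed: 52 mm long (x), 30 mm wide (y), floor 12 mm above the worktop, 4 mm walls along the long sides (22 mm apart inside) up to 38 mm, 2 mm above the clamp's top. Open ends: the clamp lies along x and stands out about 4 mm at each end, so it can be taken only by its ends, fingers outside the cradle. Origin: centre of the underside.
- lane: clear acrylic lane, green top edges, fixed. Origin: centre of the underside; x runs inward from the mouth. Floor 6 mm up, 4 mm walls up to 33 mm. Inside: y = -34 to 34 mm, x = -59 (shut gate) to 57.5 mm (closed end). The loaded clamps fill x = 0 to 57 mm; the last one goes in x = -59 to 0 mm, its length along y; centred near x = -34 mm it leaves finger room on both sides.
- gate (a joint): the gate's hinge angle: 0 = fully shut across the mouth (against a stop), grows as it opens outwards, away from the lane; at 1.57 the gate points straight out along the lane's -x; limit 2.2. Vertical axis, light friction (0.03 N m): it stays where it is left.
- gate_hinge (a point): point on the gate's vertical hinge axis, 60 mm above the worktop, at the lane mouth's corner on its +y side. The orange gate is a panel 5 mm thick, 73 mm long, 8 to 33 mm above the worktop. Seen from above, opening turns it clockwise about this point, shutting anticlockwise.
- gate_post (a point): centre of the top of the gate's grip post: a black upright round post of 14 mm diameter at the gate's free end, 62 mm from the hinge axis, its top 60 mm above the worktop and standing 27 mm clear of the gate's and lane's upper edges. It can be pinched from above or pushed.
- clamp_a: blue clamp already loaded, nearest the lane's closed end: 60 mm long (its x), 18 mm wide (its y), 24 mm high (its z), a flat-sided closed loop; origin at the centre of its underside.
- clamp_b: blue clamp already loaded, the middle one, same size.
- clamp_c: blue clamp already loaded, nearest the mouth, same size.
- hemostat: bystander: chrome hemostat lying flat, 140 mm long (x), 62 mm over the finger rings, 8 mm high; origin at its middle, underside.
- dish: bystander: white ceramic kidney dish, empty, about 175 mm (y) by 100 mm (x), 41 mm high; origin about its middle, underside.
- connector: bystander: grey plastic bloodline connector, 64 mm long (x), 40 mm over its flat wing (y), 19 mm high; origin at its middle, underside.
Mind the look-alikes: they are no part of the job. Leave any brown look-alike of the clamp_d alone. Leave any brown or yellow look-alike of the lane alone.

How it is judged:
On the way, in this order (a step that is already met when the one before it is completed fails the run):
1. the last clamp stands upright on the bare worktop, out of the cradle, and has been let go (height (world z) of clamp_d below 0.003 m and angle between clamp_d's own z axis and vertical below 0.15 rad and contact force between the fingers and clamp_d below 0.05 N and linear speed of clamp_d below 0.02 m/s), for 0.2 s.
2. the clamp is on the lane floor (within 6 mm), crosswise in the free space, while the fingers still hold it: set down, not dropped (x of clamp_d in the frame of lane between -0.049 and -0.008 m and y of clamp_d in the frame of lane between -0.006 and 0.006 m and z of clamp_d in the frame of lane below 0.012 m and angle between clamp_d's own z axis and vertical below 0.15 rad and angle between the x axis of clamp_d and the y axis of lane, either way round below 0.2 rad and contact force between the fingers and clamp_d above 0.3 N), for 0.05 s.
3. the gate is fully shut (value of joint gate below 0.05 rad), for 0.1 s.
At the end, for the whole second after the job is handed in: Last clamp upright (0.15 rad) and at rest on the lane floor, crosswise (0.2 rad), within 6 mm of the middle line, centre 8-49 mm mouthward of the lane origin; other clamps still crosswise in place; gate shut (0.05 rad), all released; hemostat, dish, connector within 30 mm of their start (x of clamp_d in the frame of lane between -0.049 and -0.008 m and y of clamp_d in the frame of lane between -0.006 and 0.006 m and z of each of clamp_d, clamp_a, clamp_b, clamp_c in the frame of lane below 0.009 m and angle between each of clamp_d, clamp_a, clamp_b, clamp_c's own z axis and vertical below 0.15 rad and angle between the x axis of each of clamp_d, clamp_a, clamp_b, clamp_c and the y axis of lane, either way round below 0.2 rad and x of clamp_a in the frame of lane between 0.03 and 0.06 m and y of clamp_a in the frame of lane between -0.006 and 0.006 m and x of clamp_b in the frame of lane between 0.012 and 0.045 m and y of clamp_b in the frame of lane between -0.006 and 0.006 m and x of clamp_c in the frame of lane between -0.008 and 0.03 m and y of clamp_c in the frame of lane between -0.006 and 0.006 m and value of joint gate below 0.05 rad and linear speed of clamp_d below 0.01 m/s and contact force between the fingers and clamp_d below 0.05 N and contact force between the fingers and gate below 0.05 N and distance of each of hemostat, dish, connector from where it was at the start of the episode below 0.03 m); the robot touches nothing.
It fails at once if a bystander (hemostat, kidney dish, connector) is moved more than 30 mm (distance of any of hemostat, dish, connector from where it was at the start of the episode above 0.03 m).
It fails at once if a loaded clamp is moved more than 20 mm (distance of any of clamp_a, clamp_b, clamp_c from where it was at the start of the episode above 0.02 m).
It also fails if it takes over 72 s, if anything falls off the work surface, if the arm or the gripper's body presses on something with over 40 N, if the wrist force passes 120 N, or if a joint passes its speed limit or range.

## Working session

There is one attempt and no reset: what is moved stays moved. The work goes in short steps, Python scripts to look and compute and a shell command to move; the robot and the scene stay as the last step left them, time stands still between calls to the robot, and variables do not carry over. Pictures are saved under pics/ and viewed, at most 10 in all, crops included, and the job is handed in when it is done.

```bash
mkdir -p pics; ls; cat > h.py <<'E'
import numpy as np, cv2
from bench import bot
def pts(name):
    im,d=bot.get_image(name); m=bot.camera_model(name)
    v,u=np.mgrid[:400,:640]
    if name=="wrist":
        x=(u-m["cx"])/m["fx"];y=(v-m["cy"])/m["fy"];r=np.hypot(x,y)+1e-9
        s=np.tan(np.minimum(r,1.5))/r; c=np.dstack([x*s*d,y*s*d,d])
    else: c=np.dstack([(u-m["cx"])/m["fx"]*d,(v-m["cy"])/m["fy"]*d,d])
    w=(c-np.array(m["t"]))@np.array(m["R"])
    w[d<=0]=np.nan
    return im,w
def save(im,n): cv2.imwrite("pics/"+n,im[:,:,::-1])
E
python3 - <<'E'
from h import *
for n in ["scene","side"]:
    im,w=pts(n); save(im,n+"0.png"); np.savez(n+"0.npz",im=im,w=w)
    m=bot.camera_model(n); R=np.array(m["R"]); print(n,-R.T@np.array(m["t"]),R[2])
o=bot.get_obs(); print(o["ee_pos"],o["orientation"],o["width"],o["ft_force"])
E
```

```text
pics
scene [ 1.01314717 -0.61004182  0.6879362 ] [-0.40047701  0.59318194 -0.69839341]
side [-0.00846256  0.81364511  0.69993748] [ 0.53553942 -0.68419423 -0.49505129]
[0.22236245 0.50254549 0.23055577] [[-9.14402187e-01  4.04805751e-01 -9.72351690e-04]
 [ 4.04806769e-01  9.14401277e-01 -1.33614004e-03]
 [ 3.48242455e-04 -1.61538392e-03 -9.99998635e-01]] 0.08576236705290884 [-0.82864252  0.20166073 -0.57406611]
```

View pics/scene0.png

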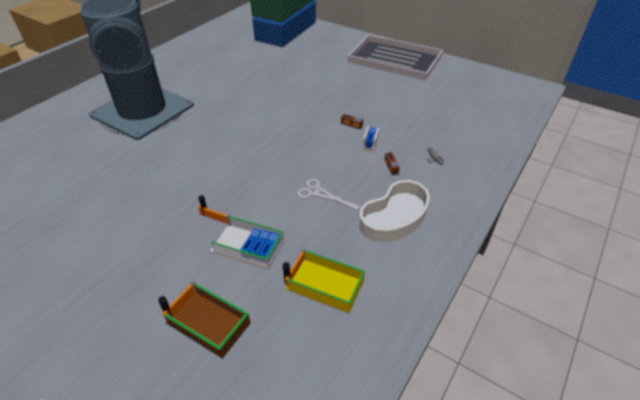

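View pics/side0.png

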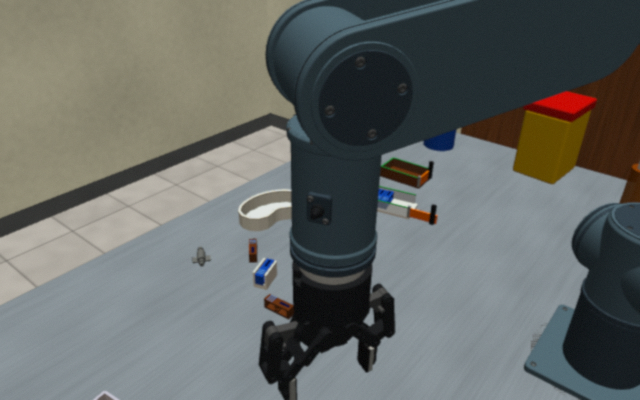

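Scene: cradle with blue clamp at (371,136), brown look-alikes at (352,121) and (392,163). The right lane (clear, three blue clamps) is at (247,241), its gate open with its post at (203,203).

```bash
python3 - <<'E'
from h import *
z=np.load("scene0.npz"); im=z["im"];w=z["w"]; hsv=cv2.cvtColor(im,cv2.COLOR_RGB2HSV)
H,S,V=[hsv[...,i].astype(int) for i in range(3)]
def rect(n,mask,box):
    u0,v0,u1,v1=box; mm=np.zeros_like(mask); mm[v0:v1,u0:u1]=mask[v0:v1,u0:u1]
    p=w[mm]; p=p[~np.isnan(p).any(1)]
    r=cv2.minAreaRect(p[:,:2].astype(np.float32)*1000)
    print(n,len(p),"med",np.median(p,0).round(4),"rect",np.round(r[0],1),np.round(r[1],1),round(r[2],1),"z",np.percentile(p[:,2],[2,50,98]).round(4))
Z=w[...,2]
blue=(H>100)&(H<125)&(S>150)
rect("clampd",blue&(Z>.025),(355,120,385,155))
rect("cradle",(Z>.02),(360,122,382,152))
rect("abc",blue&(Z>.02),(235,220,290,265))
green=(H>45)&(H<85)&(S>90)
rect("lane green",green&(Z>.024),(205,210,290,270))
rect("lane all",(Z>.024),(222,215,290,270))
rect("gate",(H<15)&(S>150)&(Z>.01),(195,200,235,225))
rect("post",(V<60)&(Z>.03),(195,190,212,212))
rect("posttop",(V<60)&(Z>.055),(195,190,212,212))
for n,b in [("brown1",(338,110,366,132)),("brown2",(382,148,402,178)),("conn",(424,142,446,168))]: rect(n,Z>.01,b)
rect("dish",Z>.015,(355,175,435,245))
rect("hemo",(Z>.004)&(Z<.015)&(V>150),(296,176,352,210))
E
```

```text
clampd 93 med [0.6129 0.2009 0.0357] rect [609.4 211.4] [15.2 58.5] 21.8 z [0.0255 0.0357 0.0389]
cradle 236 med [0.6121 0.2067 0.0354] rect [598.3 229.3] [ 41.9 101.1] 34.3 z [0.0208 0.0354 0.0395]
abc 594 med [ 0.6016 -0.2108  0.0298] rect [ 600.6 -209.6] [53.9 62.9] 14.4 z [0.0272 0.0298 0.0322]
lane green 216 med [ 0.6106 -0.2068  0.0326] rect [ 574.5 -214. ] [118.9  77.1] 12.3 z [0.029  0.0326 0.0354]
lane all 1329 med [ 0.5989 -0.2088  0.0302] rect [ 593.2 -211.7] [204.1  90. ] 4.0 z [0.0248 0.0302 0.0594]
gate 137 med [ 0.4651 -0.2023  0.0206] rect [ 466.7 -201.2] [66.   5.7] 8.7 z [0.0117 0.0206 0.0355]
post 52 med [ 0.446  -0.204   0.0512] rect [ 444.7 -202.6] [9.1 8.7] 6.7 z [0.0345 0.0512 0.0616]
posttop 18 med [ 0.4445 -0.204   0.0596] rect [ 444.7 -202.3] [9.1 7.9] 6.7 z [0.0554 0.0596 0.062 ]
brown1 152 med [0.5266 0.2604 0.023 ] rect [525.7 263.7] [61.9 22.3] 5.8 z [0.0106 0.023  0.0259]
brown2 178 med [0.6984 0.1594 0.0231] rect [693.9 165.7] [18.6 64. ] 45.2 z [0.0107 0.0231 0.0263]
conn 114 med [0.7701 0.2488 0.015 ] rect [765.9 251.1] [20.5 62.1] 64.9 z [0.0104 0.015  0.0192]
dish 1392 med [0.7754 0.0042 0.0317] rect [780.9  19.2] [174.9 101.9] 77.4 z [0.016  0.0317 0.0422]
hemo 312 med [ 0.602  -0.0051  0.0063] rect [616.9   5. ] [124.8  63.6] 17.4 z [0.0041 0.0063 0.0097]
```

```bash
python3 -m handwheel '[1,32,-24,-3,0,0,0.066,1,32,-24,-3,0,0,0.066,1,32,-24,-3,0,0,0.066,1,32,-24,-3,0,0,0.066,1,32,-24,-3,0,0,0.066,1,32,-24,-3,0,0,0.066,1,32,-24,-3,0,0,0.066,1,32,-24,-3,0,0,0.066,1,32,-24,-3,0,0,0.066,1,32,-24,-3,0,0,0.066,1,32,-24,-3,0,0,0.066,1,32,-24,-3,0,0,0.066]' 40
python3 -m handwheel '[1,0,0,0,0,0,0,1,0,0,0,0,0,0]'
python3 - <<'E'
from h import *
o=bot.get_obs(); R=o["orientation"]; print(o["ee_pos"],np.degrees(np.arctan2(R[1][1],R[0][1])),R[2],o["joints"])
im,w=pts("wrist"); save(im,"w1.png"); np.savez("w1.npz",im=im,w=w)
hsv=cv2.cvtColor(im,cv2.COLOR_RGB2HSV);H,S,V=[hsv[...,i].astype(int) for i in range(3)]
b=((H>100)&(H<125)&(S>150)&(np.hypot(w[...,0]-.611,w[...,1]-.209)<.05)&(w[...,2]>.03))
p=w[b]; print(len(p),np.median(p,0),cv2.minAreaRect(p[:,:2].astype(np.float32)*1000), np.argwhere(b).mean(0) if len(p) else 0)
E
```

```text
t: 1.3
ee_pos: [0.6075, 0.2137, 0.1946]
orientation: [[-0.93, -0.369, -0.001], [-0.369, 0.93, -0.0], [0.001, 0.0, -1.0]]
ft_force: [0.2, 0.6, 0.9]
width: 0.0855
grasp_force: 0.0
t: 1.5
ee_pos: [0.6066, 0.2141, 0.1942]
orientation: [[-0.931, -0.364, -0.002], [-0.364, 0.931, -0.0], [0.002, 0.001, -1.0]]
ft_force: [-0.2, 0.4, 0.3]
width: 0.0854
grasp_force: 0.0
[0.60664389 0.21408252 0.19416765] 111.34933651903705 [ 2.06390631e-03  7.70692940e-04 -9.99997573e-01] [ 1.65970731e-01  4.51027505e-01  1.34623649e+00  3.39325801e-04
  1.34650680e+00 -1.77751844e+00]
848 [0.60948602 0.20995882 0.03688497] ((609.1857299804688, 214.2801971435547), (19.18661117553711, 58.37537384033203), 19.62603759765625) [185.56132075 324.19339623]
```

View pics/w1.png

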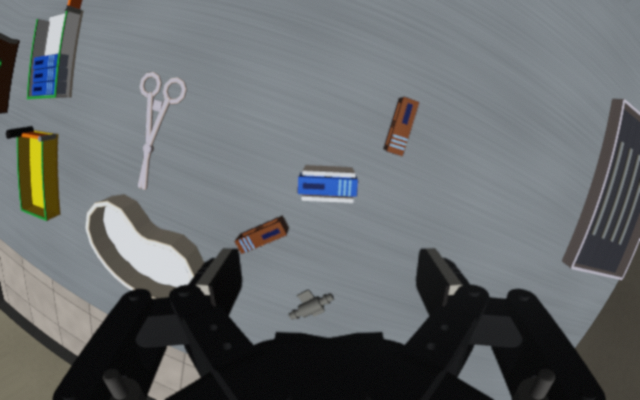

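The cradle is at about (328,185), well between the fingers, with the clamp parallel to the closing line; the brown pieces at (262,234) and (402,126) are clear of the fingers.

```bash
python3 -m handwheel '[1,2,-1,-20,0,0,0,1,0,0,-30,0,0,0,1,0,0,-30,0,0,0,1,0,0,-30,0,0,0,1,0,0,-24,0,0,0,1,0,0,-12,0,0,0,1,0,0,-12,0,0,0,1,0,0,-12,0,0,0,1,0,0,-8,0,0,0,1,0,0,-7,0,0,0,1,0,0,0,0,0,0,1,0,0,0,0,0,0]' 30
python3 -m handwheel '[0.5,0,0,0,0,0,0,0.5,0,0,0,0,0,0,0.5,0,0,0,0,0,0,0.5,0,0,0,0,0,0,0.5,0,0,0,0,0,0,0.5,0,0,0,0,0,0]' 30
```

```text
t: 2.75
ee_pos: [0.6089, 0.2139, 0.0106]
orientation: [[-0.931, -0.366, 0.0], [-0.366, 0.931, 0.0], [-0.0, -0.0, -1.0]]
ft_force: [-0.6, -0.2, 0.6]
width: 0.0856
grasp_force: 0.0
t: 3.35
ee_pos: [0.6093, 0.214, 0.0113]
orientation: [[-0.93, -0.366, 0.002], [-0.366, 0.93, 0.0], [-0.002, -0.0, -1.0]]
ft_force: [-0.0, -1.1, 5.3]
width: 0.0595
grasp_force: 32.9
```

```bash
python3 -m handwheel '[0.5,0,0,5,0,0,0,0.5,0,0,10,0,0,0,0.5,0,0,20,0,0,0,0.5,0,0,30,0,0,0,0.5,0,0,20,0,0,0,0.5,0,0,0,0,0,0,0.5,0,0,0,0,0,0]'
python3 - <<'E'
from h import *
im,w=pts("wrist"); save(im,"w2.png"); np.savez("w2.npz",im=im,w=w)
hsv=cv2.cvtColor(im,cv2.COLOR_RGB2HSV);H,S,V=[hsv[...,i].astype(int) for i in range(3)]
b=((H>100)&(H<125)&(S>150)&(np.hypot(w[...,0]-.611,w[...,1]-.209)<.08)&(w[...,2]>.03))
p=w[b]; print(len(p),np.percentile(p,[2,50,98],axis=0),cv2.minAreaRect(p[:,:2].astype(np.float32)*1000))
E
```

```text
t: 4.05
ee_pos: [0.6086, 0.2139, 0.0957]
orientation: [[-0.93, -0.367, 0.001], [-0.367, 0.93, 0.0], [-0.001, -0.0, -1.0]]
ft_force: [-0.7, -0.1, -0.5]
width: 0.0596
grasp_force: 32.4
6621 [[0.59117258 0.18446279 0.10020439]
 [0.60585642 0.21024342 0.11939688]
 [0.62133219 0.24022033 0.12101414]] ((607.8553466796875, 213.328369140625), (20.947063446044922, 60.33433532714844), 21.341527938842773)
```

View pics/w2.png

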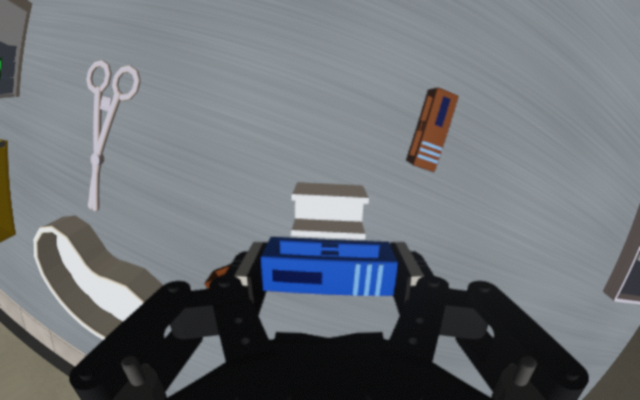

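The clamp hangs level between the fingers (262–397, 240–295), clear of the cradle.

```bash
python3 -m handwheel '[0.5,-25,-19,0,0,0,-0.023,0.5,-25,-19,0,0,0,-0.023,0.5,-25,-19,0,0,0,-0.023,0.5,-25,-19,0,0,0,-0.023,0.5,-25,-19,0,0,0,-0.023,0.5,-25,-19,0,0,0,-0.023,0.5,0,0,-20,0,0,0,0.5,0,0,-25,0,0,0,0.5,0,0,-20,0,0,0,0.5,0,0,-15,0,0,0,0.5,0,0,-7,0,0,0,0.5,0,0,0,0,0,0]'
python3 -m handwheel '[0.5,0,0,-3,0,0,0,0.5,0,0,-2,0,0,0,0.5,0,0,-2,0,0,0,0.5,0,0,0,0,0,0]'
```

```text
t: 5.3
ee_pos: [0.4571, 0.0999, 0.0068]
orientation: [[-0.972, -0.235, -0.004], [-0.235, 0.972, 0.0], [0.004, 0.001, -1.0]]
ft_force: [-0.5, 0.3, -0.2]
width: 0.0594
grasp_force: 32.4
t: 5.7
ee_pos: [0.4587, 0.0999, 0.0015]
orientation: [[-0.972, -0.235, 0.0], [-0.235, 0.972, -0.0], [-0.0, -0.0, -1.0]]
ft_force: [0.2, 0.3, 0.6]
width: 0.0596
grasp_force: 32.4
```

```bash
python3 -m handwheel '[0.5,0,0,-1,0,0,0,0.5,0,0,-1,0,0,0,0.5,0,0,0,0,0,0]'
```

```text
t: 6.0
ee_pos: [0.4586, 0.0999, -0.0007]
orientation: [[-0.972, -0.235, 0.0], [-0.235, 0.972, -0.0], [-0.0, -0.0, -1.0]]
ft_force: [-0.2, -0.6, -0.3]
width: 0.0596
grasp_force: 32.4
```

```bash
python3 -m handwheel '[0.5,0,0,-1,0,0,0,0.5,0,0,-1,0,0,0,0.5,0,0,0,0,0,0]'
```

```text
t: 6.3
ee_pos: [0.4587, 0.0999, -0.0009]
orientation: [[-0.972, -0.235, 0.001], [-0.235, 0.972, -0.0], [-0.001, -0.0, -1.0]]
ft_force: [-6.7, -1.1, 22.2]
width: 0.0596
grasp_force: 34.6
```

```bash
python3 -m handwheel '[0.5,0,0,2,0,0,0,0.8,0,0,0,0,0,0,0.8,0,0,0,0,0,0,0.9,0,0,0,0,0,0,0.9,0,0,0,0,0,0,0.9,0,0,0,0,0,0,0.9,0,0,0,0,0,0,0.9,0,0,0,0,0,0,0.9,0,0,25,0,0,0,0.9,0,0,45,0,0,0,0.9,0,0,45,0,0,0,0.9,0,0,0,0,0,0]'
python3 -m handwheel '[0.9,0,0,0,0,0,-0.143,0.9,0,0,0,0,0,-0.143,0.9,0,0,0,0,0,-0.143,0.9,0,0,0,0,0,-0.143,0.9,0,0,0,0,0,-0.143,0.9,0,0,0,0,0,-0.143,0.9,0,0,0,0,0,-0.143,0.9,0,0,0,0,0,-0.143,0.9,0,0,0,0,0,-0.143,0.9,0,0,0,0,0,-0.143,0.9,0,0,0,0,0,-0.14,0.9,0,0,0,0,0,0]'
cat >> h.py <<'E'
def look(c,r,zmin,name=None):
    o=bot.get_obs(); R=o["orientation"]
    print("tcp",np.round(o["ee_pos"],4),"tool y deg",np.degrees(np.arctan2(R[1][1],R[0][1])))
    im,w=pts("wrist")
    if name: save(im,name)
    hsv=cv2.cvtColor(im,cv2.COLOR_RGB2HSV);H,S,V=[hsv[...,i].astype(int) for i in range(3)]
    b=((H>95)&(H<125)&(S>90)&(np.hypot(w[...,0]-c[0],w[...,1]-c[1])<r)&(w[...,2]>zmin))
    p=w[b]; print(len(p),np.median(p,0),np.percentile(p[:,2],[2,98]),cv2.minAreaRect(p[:,:2].astype(np.float32)*1000))
    return im,w
E
python3 - <<'E'
from h import *
look((.459,.1),.05,.018,"w3.png")
E
```

```text
t: 7.5
ee_pos: [0.4628, 0.1, 0.12]
orientation: [[-0.972, -0.235, 0.011], [-0.235, 0.972, -0.0], [-0.011, -0.003, -1.0]]
ft_force: [0.5, -0.8, 0.8]
width: 0.0765
grasp_force: 0.0
t: 8.7
ee_pos: [0.4583, 0.0999, 0.1138]
orientation: [[-0.235, 0.972, -0.001], [0.972, 0.235, 0.0], [0.0, -0.001, -1.0]]
ft_force: [0.1, 0.2, 1.0]
width: 0.077
grasp_force: 0.0
tcp [0.4583 0.0999 0.1138] tool y deg 13.565383623241967
1696 [0.45913212 0.10288953 0.0245435 ] [0.02293431 0.02652261] ((451.1831359863281, 104.01220703125), (57.645843505859375, 65.64739227294922), 66.2095718383789)
```

View pics/w3.png

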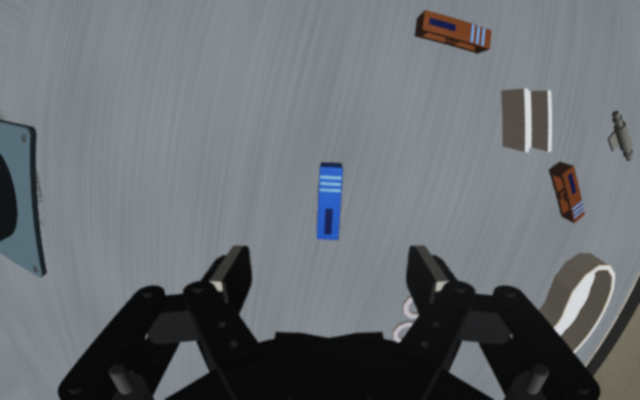

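The clamp stands upright and free at (318–343, 162–240), long axis across the closing line. Descend and take its middle.

```bash
python3 -m handwheel '[0.9,0,0,-30,0,0,0,0.9,0,0,-30,0,0,0,0.9,0,0,-20,0,0,0,0.9,0,0,-15,0,0,0,0.9,0,0,-10,0,0,0,0.9,0,0,-6,0,0,0,0.9,0,0,0,0,0,0,0.1,0,0,0,0,0,0,0.1,0,0,0,0,0,0,0.1,0,0,0,0,0,0,0.1,0,0,0,0,0,0,0.1,0,0,0,0,0,0]' 30
python3 -m handwheel '[0.1,0,0,0,0,0,0,0.1,0,0,0,0,0,0,0.1,0,0,0,0,0,0]'
```

```text
t: 9.95
ee_pos: [0.459, 0.0999, 0.0038]
orientation: [[-0.236, 0.972, 0.001], [0.972, 0.236, -0.0], [-0.0, 0.001, -1.0]]
ft_force: [-0.9, -0.5, 4.1]
width: 0.0175
grasp_force: 29.5
t: 10.25
ee_pos: [0.459, 0.0999, 0.0038]
orientation: [[-0.236, 0.972, 0.001], [0.972, 0.236, -0.0], [-0.0, 0.001, -1.0]]
ft_force: [-1.5, -0.1, 5.3]
width: 0.0172
grasp_force: 29.7
```

```bash
python3 -m handwheel '[0.1,0,0,20,0,0,0,0.1,0,0,40,0,0,0,0.1,0,0,40,0,0,0,0.1,0,-32,20,0,0,0,0.1,10,-40,0,0,0,0,0.1,10,-40,0,0,0,0,0.1,10,-40,0,0,0,0,0.1,10,-40,0,0,0,0,0.1,10,-40,0,0,0,0,0.1,10,-40,0,0,0,0,0.1,10,-30,0,0,0,0,0.1,10,-20,0,0,0,0]'
python3 -m handwheel '[0.1,10,0,0,0,0,0,0.1,0,0,0,0,0,0,0.1,0,0,0,0,0,0]'
python3 - <<'E'
from h import *
o=bot.get_obs()
im,w=look((.539,-.222),.06,.10,"w4.png"); np.savez("w4.npz",im=im,w=w)
look((.600,-.21),.06,.02)
hsv=cv2.cvtColor(im,cv2.COLOR_RGB2HSV);H,S,V=[hsv[...,i].astype(int) for i in range(3)]
g=(H>45)&(H<85)&(S>90)&(np.hypot(w[...,0]-.574,w[...,1]+.214)<.09)&(w[...,2]>.02)&(w[...,2]<.05)
p=w[g];print("green",len(p),cv2.minAreaRect(p[:,:2].astype(np.float32)*1000))
h=(H>100)&(H<125)&(S>150)&(w[...,2]>.1); p=w[h]; print("held",len(p),np.percentile(p,[1,99],axis=0),cv2.minAreaRect(p[:,:2].astype(np.float32)*1000))
E
```

```text
t: 11.45
ee_pos: [0.5387, -0.2246, 0.1229]
orientation: [[-0.234, 0.972, -0.0], [0.972, 0.234, -0.0], [-0.0, -0.0, -1.0]]
ft_force: [0.6, 0.4, -0.3]
width: 0.0172
grasp_force: 29.4
t: 11.75
ee_pos: [0.5482, -0.2207, 0.1228]
orientation: [[-0.237, 0.972, -0.001], [0.972, 0.237, 0.001], [0.001, -0.001, -1.0]]
ft_force: [-0.6, 0.3, 0.3]
width: 0.0176
grasp_force: 29.4
tcp [ 0.5482 -0.2207  0.1228] tool y deg 13.694745670500186
5427 [ 0.54791852 -0.21242119  0.14356393] [0.12801442 0.17342972] ((549.5551147460938, -219.950439453125), (45.21415328979492, 60.70511245727539), 41.10502243041992)
tcp [ 0.5481 -0.2206  0.123 ] tool y deg 13.711334464382341
9015 [ 0.57590683 -0.21043066  0.03168224] [0.02734233 0.15737125] ((585.5773315429688, -213.59547424316406), (89.81816864013672, 65.28386688232422), 14.40080451965332)
green 1553 ((574.3793334960938, -214.53855895996094), (119.06846618652344, 76.45282745361328), 13.419092178344727)
held 4331 [[ 0.53532322 -0.24885916  0.12881864]
 [ 0.56192736 -0.1901046   0.15021378]] ((549.1116943359375, -220.40536499023438), (19.363866806030273, 60.64068603515625), 13.64550495147705)
```

View pics/w4.png

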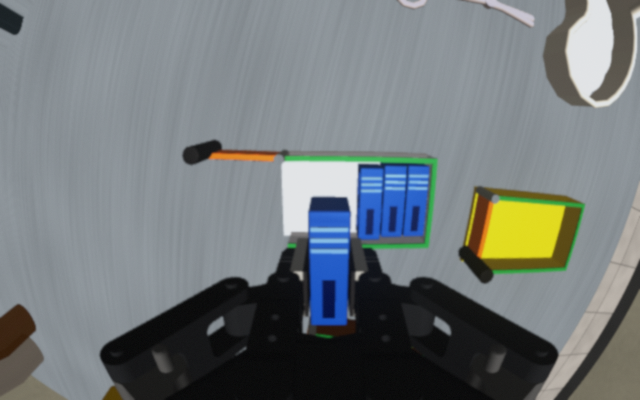

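The held clamp (310–350, 200–325) is parallel to the loaded ones at (358–430, 165–238); the lane's free space is the white floor at (283–357, 160–238), with the gate open at (190–285, 155).

```bash
python3 -m handwheel '[0.1,-9,-2,-15,0,0,0,0.1,0,0,-25,0,0,0,0.1,0,0,-25,0,0,0,0.1,0,0,-20,0,0,0,0.1,0,0,-12,0,0,0,0.1,0,0,-8,0,0,0,0.1,0,0,-2,0,0,0,0.1,0,0,0,0,0,0,0.1,0,0,-2,0,0,0,0.1,0,0,0,0,0,0]'
python3 -m handwheel '[0.1,0,0,-1,0,0,0,0.1,0,0,-1,0,0,0,0.1,0,0,0,0,0,0]'
```

```text
t: 12.85
ee_pos: [0.54, -0.2243, 0.0149]
orientation: [[-0.236, 0.972, 0.001], [0.972, 0.236, -0.001], [-0.001, 0.001, -1.0]]
ft_force: [-0.8, 0.5, 0.2]
width: 0.0172
grasp_force: 29.4
t: 13.15
ee_pos: [0.5396, -0.2241, 0.0123]
orientation: [[-0.236, 0.972, -0.0], [0.972, 0.236, 0.0], [0.0, -0.0, -1.0]]
ft_force: [0.8, -0.1, -0.1]
width: 0.0176
grasp_force: 29.4
```

```bash
python3 -m handwheel '[0.1,0,0,-1,0,0,0,0.1,0,0,-1,0,0,0,0.1,0,0,0,0,0,0]'
python3 -m handwheel '[0.1,0,0,-1,0,0,0,0.1,0,0,0,0,0,0]'
```

```text
t: 13.45
ee_pos: [0.5395, -0.224, 0.0101]
orientation: [[-0.236, 0.972, -0.0], [0.972, 0.236, 0.0], [0.0, -0.0, -1.0]]
ft_force: [-0.9, 0.2, -0.5]
width: 0.0173
grasp_force: 29.4
t: 13.65
ee_pos: [0.5397, -0.2241, 0.0099]
orientation: [[-0.236, 0.972, 0.0], [0.972, 0.236, -0.0], [-0.0, 0.0, -1.0]]
ft_force: [-1.2, 0.9, 4.5]
width: 0.0172
grasp_force: 29.9
```

```bash
python3 -m handwheel '[0.32,0,0,0,0,0,0,0.32,0,0,0,0,0,0,0.32,0,0,0,0,0,0,0.32,0,0,0,0,0,0]'
python3 -m handwheel '[0.32,0,0,10,0,0,0,0.32,0,0,20,0,0,0,0.32,0,0,35,0,0,0,0.32,0,0,45,0,0,0,0.32,0,0,10,0,0,0,0.32,0,0,0,0,0,0,0.32,0,0,0,0,0,0]'
python3 - <<'E'
from h import *
im,w=look((.54,-.222),.032,.02,"w5.png"); np.savez("w5.npz",im=im,w=w)
hsv=cv2.cvtColor(im,cv2.COLOR_RGB2HSV);H,S,V=[hsv[...,i].astype(int) for i in range(3)]
a=np.radians(13.5);ex=np.array([np.cos(a),np.sin(a)]);ey=np.array([-ex[1],ex[0]])
q=w[...,:2]-[.573,-.2148]; X=q@ex;Y=q@ey
b=(H>95)&(H<125)&(S>90)&(X<-.012)&(X>-.06)&(abs(Y)<.04)&(w[...,2]>.02)&(w[...,2]<.04)
print("d",b.sum(),np.percentile(X[b],[1,50,99]),np.percentile(Y[b],[1,50,99]),np.percentile(w[...,2][b],[2,50,98]))
p=w[b];print(cv2.minAreaRect(p[:,:2].astype(np.float32)*1000))
k=(V<70)&(w[...,2]>.055)&(w[...,2]<.068)&(X<-.08)&(X>-.16)&(abs(Y)<.12); print("post",k.sum(),np.median(w[k],0),cv2.minAreaRect(w[k][:,:2].astype(np.float32)*1000),np.median(X[k]),np.median(Y[k]))
E
```

```text
t: 14.05
ee_pos: [0.5396, -0.2241, 0.0091]
orientation: [[-0.236, 0.972, -0.0], [0.972, 0.236, 0.0], [0.0, -0.0, -1.0]]
ft_force: [0.9, -0.7, -0.4]
width: 0.0273
grasp_force: 0.0
t: 14.75
ee_pos: [0.5391, -0.2237, 0.1288]
orientation: [[-0.236, 0.972, -0.001], [0.972, 0.236, 0.001], [0.001, -0.001, -1.0]]
ft_force: [-1.1, -0.5, -0.7]
width: 0.0271
grasp_force: 0.0
tcp [ 0.5391 -0.2237  0.1288] tool y deg 13.635504924858484
1546 [ 0.53947449 -0.22124272  0.02956822] [0.0224062  0.03118922] ((537.4889526367188, -224.34722900390625), (28.863691329956055, 60.90252685546875), 20.367534637451172)
d 1540 [-0.04255003 -0.03429457 -0.0257181 ] [-0.03014326  0.00114507  0.02911016] [0.02239829 0.02955797 0.03104339]
((540.071044921875, -223.32452392578125), (16.980710983276367, 60.24128723144531), 13.201736450195312)
post 250 [ 0.44293955 -0.20034111  0.0594586 ] ((442.2798767089844, -200.4275665283203), (13.005970001220703, 12.13471794128418), 84.96186065673828) -0.12298159914145859 0.04451878953489257
```

View pics/w5.png

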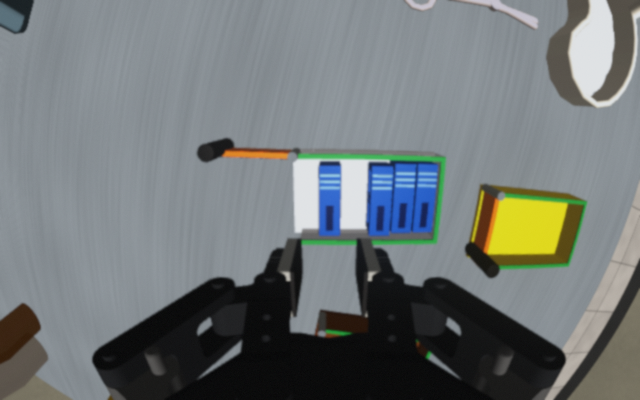

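clamp_d sits at lane x −34 mm, y about −0.5 mm, parallel at (320–340,162–235). The gate is open with its post at (210,150). Now work out the gate arc.

```bash
python3 - <<'E'
from h import *
z=np.load("w5.npz");im=z["im"];w=z["w"]
hsv=cv2.cvtColor(im,cv2.COLOR_RGB2HSV);H,S,V=[hsv[...,i].astype(int) for i in range(3)]
g=(H<18)&(S>150)&(w[...,2]>.028)&(w[...,2]<.038)&(np.hypot(w[...,0]-.47,w[...,1]+.195)<.06)
p=w[g][:,:2]; print(g.sum(),cv2.minAreaRect(p.astype(np.float32)*1000))
vx,vy,x0,y0=cv2.fitLine(p.astype(np.float32),cv2.DIST_L2,0,0.01,0.01).ravel(); d=np.array([vx,vy])*np.sign(vx); print(np.degrees(np.arctan2(d[1],d[0])),x0,y0)
P=np.array([.4423,-.2004]); hA=P+.062*d
a=np.radians(13.5);ex=np.array([np.cos(a),np.sin(a)]);ey=np.array([-ex[1],ex[0]])
O=np.array([.573,-.2148]); hB=O-.0615*ex+.036*ey; print("hinge A",hA,"B",hB,"lane A",(hA-O)@ex,(hA-O)@ey, np.linalg.norm(P-hB))
h=(hA+hB)/2; t0=np.arctan2(*(P-h)[::-1]); t1=a+1.5*np.pi
t0%=2*np.pi
print("gate",t1-t0)
th=np.linspace(t0,t1,13); W=h+np.linalg.norm(P-h)*np.c_[np.cos(th),np.sin(th)]
print((W*1000).round(1).tolist()); print((np.diff(W,axis=0)*1000).round(1).tolist())
E
```

```text
393 ((472.4530334472656, -199.038330078125), (53.377864837646484, 5.47804069519043), 9.801636695861816)
10.139385 0.47249597 -0.19899845
hinge A [ 0.50333171 -0.18948531] B [ 0.50479522 -0.19415157] lane A -0.061833755239482965 0.04087898577673732 0.06280680668254493
gate 1.668357312053172
[[442.3, -200.4], [444.1, -208.9], [447.0, -217.0], [451.1, -224.7], [456.1, -231.7], [462.1, -238.0], [468.9, -243.3], [476.4, -247.7], [484.4, -251.0], [492.8, -253.2], [501.4, -254.1], [510.1, -253.9], [518.6, -252.5]]
[[1.8, -8.5], [2.9, -8.1], [4.0, -7.7], [5.1, -7.0], [6.0, -6.3], [6.8, -5.4], [7.5, -4.4], [8.0, -3.3], [8.4, -2.2], [8.6, -1.0], [8.7, 0.2], [8.5, 1.4]]
```

```bash
python3 -m handwheel '[0.4,-10,2,0,0,0,-0.131,0.4,-12,3,0,0,0,-0.131,0.4,-12,3,0,0,0,-0.131,0.4,-12,3,0,0,0,-0.131,0.4,-12,3,0,0,0,-0.131,0.4,-12,3,0,0,0,-0.131,0.4,-12,3,0,0,0,-0.131,0.4,-12,3,0,0,0,-0.131,0.4,-2,0,0,0,0,0,0.4,0,0,0,0,0,0,0.4,0,0,0,0,0,0]' 20
```

```text
t: 15.9
ee_pos: [0.4439, -0.2012, 0.1288]
orientation: [[0.723, 0.691, -0.0], [0.691, -0.723, 0.0], [-0.0, -0.001, -1.0]]
ft_force: [0.4, -0.6, 0.9]
width: 0.034
grasp_force: 0.0
```

```bash
python3 -m handwheel '[0.4,-1,1,-20,0,0,0,0.4,0,0,-20,0,0,0,0.4,0,0,-15,0,0,0,0.4,0,0,-12,0,0,0,0.4,0,0,-10,0,0,0,0.4,0,0,-9,0,0,0,0.4,0,0,0,0,0,0,0.22,0,0,0,0,0,0,0.22,0,0,0,0,0,0,0.22,0,0,0,0,0,0]' 20
python3 -m handwheel '[0.22,1.8,-8.5,0,0,0,0.09,0.22,2.9,-8.1,0,0,0,0.09,0.22,4,-7.7,0,0,0,0.09,0.22,5,-7,0,0,0,0.09,0.22,6,-6.3,0,0,0,0.09,0.22,0,0,0,0,0,0]'
```

```text
t: 16.9
ee_pos: [0.443, -0.2004, 0.0439]
orientation: [[0.724, 0.69, 0.001], [0.69, -0.724, -0.001], [0.0, 0.001, -1.0]]
ft_force: [-0.5, -0.3, -0.1]
width: 0.0189
grasp_force: 0.0
t: 17.5
ee_pos: [0.4631, -0.2388, 0.0438]
orientation: [[0.352, 0.936, 0.001], [0.936, -0.352, -0.001], [-0.001, 0.002, -1.0]]
ft_force: [0.9, -0.3, -0.4]
width: 0.0189
grasp_force: 0.0
```

```bash
python3 -m handwheel '[0.22,6.8,-5.4,0,0,0,0.09,0.22,7.5,-4.4,0,0,0,0.09,0.22,8,-3.3,0,0,0,0.09,0.22,8.4,-2.2,0,0,0,0.09,0.22,8.6,-1,0,0,0,0.09,0.22,8.7,0,0,0,0,0.09,0.22,4,0.7,0,0,0,0.06,0.22,0,0,0,0,0,0]'
python3 -m handwheel '[0.22,2,0.5,0,0,0,0,0.22,2,0.5,0,0,0,0,0.22,0,0,0,0,0,0]'
```

```text
t: 18.3
ee_pos: [0.5147, -0.253, 0.0435]
orientation: [[-0.237, 0.972, 0.001], [0.972, 0.237, -0.0], [-0.0, 0.0, -1.0]]
ft_force: [0.0, 0.0, -0.7]
width: 0.0188
grasp_force: 0.0
t: 18.6
ee_pos: [0.5156, -0.2525, 0.0433]
orientation: [[-0.236, 0.972, -0.005], [0.972, 0.236, -0.0], [0.001, -0.005, -1.0]]
ft_force: [-9.1, -3.8, 4.7]
width: 0.0188
grasp_force: 4.9
```

```bash
python3 - <<'E'
from h import *
im,w=pts("scene"); save(cv2.resize(im[170:290,160:320],None,fx=4,fy=4,interpolation=cv2.INTER_CUBIC),"s2.png")
print(bot.get_obs()["ft_force"])
E
```

```text
[-9.03807876 -2.97626349  4.46869533]
```

View pics/s2.png

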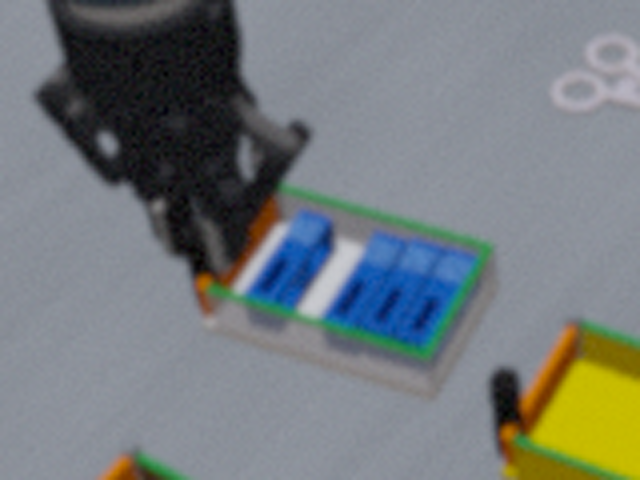

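The gate (orange, 205–280, 200–300 in the crop) spans the mouth and rests on its stop at 9 N. Back off, open, and lift.

```bash
python3 -m handwheel '[0.22,-2,-0.5,0,0,0,0,0.22,-2,-0.5,0,0,0,0,0.32,-1,0,0,0,0,0,0.32,0,0,0,0,0,0,0.32,0,0,0,0,0,0]'
python3 -m handwheel '[0.32,0,0,10,0,0,0,0.32,0,0,20,0,0,0,0.32,0,0,40,0,0,0,0.32,0,0,40,0,0,0,0.32,0,10,0,0,0,0,0.32,0,0,0,0,0,0,0.32,0,0,0,0,0,0]'
python3 - <<'E'
from h import *
im,w=pts("wrist"); save(im,"w6.png")
hsv=cv2.cvtColor(im,cv2.COLOR_RGB2HSV);H,S,V=[hsv[...,i].astype(int) for i in range(3)]
g=(H<18)&(S>150)&(w[...,2]>.028)&(w[...,2]<.038)&(np.hypot(w[...,0]-.512,w[...,1]+.228)<.06)
p=w[g][:,:2];print("gate",cv2.minAreaRect(p.astype(np.float32)*1000))
a=np.radians(13.5);ex=np.array([np.cos(a),np.sin(a)]);ey=np.array([-ex[1],ex[0]])
q=w[...,:2]-[.573,-.2148]; X=q@ex;Y=q@ey
B=(H>95)&(H<125)&(S>90)&(abs(Y)<.04)&(w[...,2]>.02)&(w[...,2]<.04)
for lo,hi in[(-.058,-.01),(-.01,.06)]:
    b=B&(X>lo)&(X<hi); print(np.percentile(X[b],[1,50,99]),np.percentile(Y[b],[1,50,99]))
k=(V<70)&(w[...,2]>.055)&(w[...,2]<.068)&(X<-.04)&(X>-.1)&(abs(Y)<.05); print("post",k.sum(),np.median(X[k]),np.median(Y[k]))
E
```

```text
t: 19.15
ee_pos: [0.5135, -0.2532, 0.0434]
orientation: [[-0.237, 0.971, 0.0], [0.971, 0.237, -0.0], [-0.0, 0.0, -1.0]]
ft_force: [-1.3, -0.5, -0.2]
width: 0.0275
grasp_force: 0.0
t: 19.85
ee_pos: [0.5128, -0.2427, 0.1528]
orientation: [[-0.238, 0.971, -0.001], [0.971, 0.238, 0.001], [0.001, -0.001, -1.0]]
ft_force: [0.3, -0.3, 0.3]
width: 0.0272
grasp_force: 0.0
gate ((509.8750305175781, -224.98495483398438), (4.430105686187744, 52.13459777832031), 13.892672538757324)
[-0.04275783 -0.03431723 -0.025531  ] [-0.03355468 -0.00011433  0.0286782 ]
[-0.00082937  0.02536536  0.05568709] [-0.02955903  0.00151705  0.03053495]
post 212 -0.06648198143364806 -0.02432556488149689
```

View pics/w6.png

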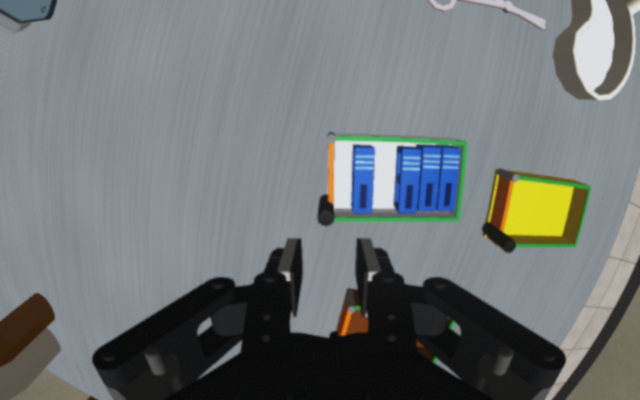

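The gate closes the mouth at (330, 137–215), parallel to the clamps (13.9° against 13.5° for the lane). clamp_d stands at (352–374, 147–212), the three loaded clamps are in place, and the fingers are clear.

```bash
python3 -c "
from bench import bot
print(bot.close_job())"
```

```text
the job is handed in; nothing more can be done
None
```

The job is handed in, with no verdict shown: the last clamp was stood on the worktop, regripped and set down crosswise in the lane, then the gate swung shut against its stop and released; my last camera check showed all four clamps in place.

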